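Nudge a spectacle lens into the empty cell of a loading station

ROBOT

A 6-joint arm with a two-finger parallel gripper is mounted at the origin on the work surface. World frame = base frame: x ahead of the robot, y to its left, z up, the work surface at z = 0. Lengths are in m, angles in rad, forces in N, time in s.
With the tool pointing down it reaches from about 0.25 to 0.775 m from the base axis. Payload 4 kg.
Tool frame: the origin (TCP) lies on the centre line of the jaws, within the pads' length; the fingertips stand 8 mm ahead of it and the grasp point (between the pads) lies 11 mm behind it; z points along the fingers, y is the line along which they close (so a half turn about z gives the same grasp; the last joint's range is limited). The gripper opens to 94 mm and grips with 3 to 60 N. Pads are 16 mm wide; open, the fingers measure 119 mm over their backs; the gripper's body (75 mm by 177 mm) begins 78 mm behind the grasp point.
Start: joints at [-1.217, 0.087, 1.371, -0, 1.684, -0.103], TCP at [0.243, -0.494, 0.214] pointing down, gripper open.
Joint ranges: [-3.1, 3.1], [-0.76, 2.03], [0.27, 2.55], [-1.08, 4.22], [0.17, 2.65], [-2.57, 2.57]. Speed limits (rad/s): [2.79, 2.79, 3.14, 3.14, 3.14, 3.14].

INTERFACE

Orientations are given as a unit quaternion [w, x, y, z].
In Python, from station import robot, capture, ticket, spotter gives the robot as it stands. The module is installed in compiled form; this text tells all that it offers.
- The arm moves only by the tool jog_arm, never from a script. Its argument "deltas" is a list of rows, each a list of 3 entries, a list of its own where there are three numbers: the shift along the tool's x, y, z in cm, then the turn about the tool's z in rad, then the finger opening in cm, from 0 to 9.4. A call has 1 to 10 rows; each row is the pose to reach, as a shift and turn from the pose commanded when the call began, along the tool's axes at that moment; what a row does not reach only later rows make up. A row lasts 1/12 s, in which the tool goes at most 41.7 mm and 7.16 degrees, less where a joint would pass 70% of its speed; a pose out of reach is approached as far as the arm can. A call with a gripper value outside its range is refused whole. The fingers move at their own pace and stop on an object; "force" is the grip in N (left out, the last holds). Time passes only in rows, so rows that repeat a pose let the fingers close. It gives the time, the measured TCP pose, the force, the opening and the grip force at its end, in the units of the state.
- robot.state(): the state, without advancing time (a new reading comes with each control period).
- capture(name): name is "scene" or "top" or "wrist"; returns a dict with "img" (480x640x3 uint8, red, green, blue), "camera_matrix" (3x3 intrinsics, pixels), "D" ([k1, k2, p1, p2, k3] as OpenCV has them; the pictures are not rectified), "T" (4x4, takes a point from camera to world coordinates); the wrist camera has in their place "tool_from_camera" (4x4, takes a point from camera to tool coordinates, whose origin is the TCP and whose axes are the flange's). Camera axes: x right, y down, z forward; pixel columns grow to the right and rows downward; lengths in m; the calibration is good to about 2 mm. A picture is of the moment at which its call begins: read the wrist's pose just before it. There is no depth.
- ticket.finish_job(): hands the job in; it is judged then, once.
Trained networks look in the newest picture that a camera, given by its name, has taken for a name from the list of things; names that differ only in an ending like _2 or _b are one class to them, and where a whole thing is asked for, a point or a joint stands for the part that bears it (a point fixed in the world has none). Each returns a list of dicts, best first, with "conf" (0 to 1); they miss things now and then, are a little off and sometimes report something else, mostly with a low value. They report only what shows in the picture. A call takes as long as a camera call.
- spotter.trace(camera, name): "mask" (480x640 bool, what is visible of it) and "box" ([left, top, right, bottom] in pixels, round what is visible of it).
The state is a dict: "clock": time; "qpos": joint angles; "dq": joint speeds; "tau": joint torques, N m; "tool_pos": TCP position; "eef_rot": TCP orientation; "ft_force": force on the tool from outside, world axes, zero at the start; "moment": the same for the moment, N m; "gripper_width": finger opening in m; "finger_force": force on a finger pad.
Only numpy, scipy, OpenCV 4.12 (cv2) and the standard library are available. Lean on these libraries where they do the work, as an engineer would, in place of code of your own. Each camera call takes 0.05 s, during which the arm holds its last target. There are 200 camera calls.

TASK

One of the two round cells of the lens loading station is empty: push the loose lens across the station's top with the fingertips until it drops into that empty cell and lies flat on its floor, then take the hand away. Slide it only, never pick it up or push it off the station, and leave the lens that is already seated and the things round the station as they are.

Things in the scene. Friction and masses are not known exactly. Their poses are not given: they have to be found in the camera images.
- lens: the loose uncut lens to be pushed: a dark brown tinted disc 65 mm in diameter and 12 mm thick at its edge (the top domes 2 mm more in the middle, for looks only), about 50 g, sliding freely. Origin at the centre of its flat underside, z up. It starts flat on the land, the plain part of the station's top. Once seated in a cell its edge still stands 6 mm above the station's top.
- cell_floor (a point): centre of the floor of the EMPTY cell, z up: a round recess 72 mm in diameter and 6 mm deep with an upright wall, in a light grey block. The station's flat top (the rim of the cell) is 6 mm above this point.
- seated_lens: a second, identical lens already lying in the other cell, beside the empty one (centres 120 mm apart); origin at the centre of its underside. Leave it there.
- station: the fixed loading station, 210 mm (its x) by 240 mm (its y), flat top 30 mm above the table everywhere; only the lenses stand up from it. Origin at the centre of its underside. The white land takes up its x from -105 to +5 mm; two light grey cell blocks, level with the land, take up the rest, the cells' centres at x = +55, y = +60 and -60 mm. Which one is empty varies.
- spray: white bottle with a blue cap, 44 mm across and 130 mm tall, standing loose on the table on the +y side of the station; origin under its centre. Leave it.
- case: black spectacle case, 160 x 62 x 40 mm, lying loose on the table on the -y side of the station; origin under its centre. Leave it.
- stockbox: cardboard lens box, 80 x 80 x 50 mm, loose on the table beyond the station (+x side); origin under its centre. Leave it.

How it is judged:
By the outcome, as a careful person would: the job done as asked, in the order asked, and still so for the second after the job is handed in, with the robot touching nothing.
It also fails if it takes over 38 s, if anything falls off the work surface, if the arm or the gripper's body presses on something with over 40 N, if the wrist force passes 120 N, or if a joint passes its speed limit or range.

## Working session

There is one attempt and no reset: what is moved stays moved. The work goes in short steps, Python scripts to look and compute and a tool call to move; the robot and the scene stay as the last step left them, time stands still between calls to the robot, and variables do not carry over. Pictures are saved under pics/ and viewed, at most 10 in all, crops included, and the job is handed in when it is done.

Besides the shell and the picture viewer there is one more tool, called after "Emit:" as name(argument=value, ...), one argument or row to a line, values as JSON. jog_arm: Moves the arm, as the interface text tells. Its arguments: {"type":"object","properties":{"deltas":{"type":"array"},"force":{"type":"number"}},"required":["deltas"]}

```bash
mkdir -p pics; cat > h.py <<'E'
import numpy as np, cv2
from station import robot, capture, ticket, spotter
def save(c,n): cv2.imwrite(f'pics/{n}.png', c['img'][:,:,::-1])
def ray(c,px,z,T=None):
    T=c.get('T') if T is None else T
    T=np.array(T)
    p=cv2.undistortPoints(np.array(px,float).reshape(-1,1,2),np.array(c['camera_matrix']),np.array(c['D'])).reshape(-1,2)
    d=np.c_[p,np.ones(len(p))]@T[:3,:3].T; o=T[:3,3]
    return o+d*((z-o[2])/d[:,2])[:,None]
E
python3 - <<'E'
from h import *
s=robot.state(); print(s['clock'],s['tool_pos'],s['eef_rot'],s['gripper_width'],s['ft_force'])
for n in ('top','scene'):
    c=capture(n); save(c,n+'0'); print(n,np.round(c['T'],3).tolist())
    for k,z in (('lens',.042),('seated_lens',.036),('station',.03),('cell_floor',.03),('spray',.13),('case',.04),('stockbox',.05)):
        try:
            for r in spotter.trace(n,k)[:3]:
                m=r['mask'].astype(np.uint8); 
                cs=max(cv2.findContours(m,0,1)[0],key=cv2.contourArea)[:,0]
                w=ray(c,cs,z); print(k,round(r['conf'],2),r['box'],'xy',np.round(w.min(0)[:2],3),np.round(w.max(0)[:2],3),np.round(cv2.minEnclosingCircle(w[:,:2].astype(np.float32))[0],3), [np.round(v,3) for v in cv2.minAreaRect(w[:,:2].astype(np.float32))])
        except Exception as e: print(k,e)
E
```

```text
0.0 [ 0.24240232 -0.49311869  0.21232538] [-1.07372310e-03  9.74032549e-01  2.26405436e-01 -1.39650620e-04] 0.09421600109045705 [ 0.9339773  -0.66275403  0.46352061]
top [[0.018, -0.995, 0.098, 0.556], [-0.999, -0.014, 0.041, 0.038], [-0.04, -0.098, -0.994, 0.771], [0.0, 0.0, 0.0, 1.0]]
lens 0.87 [320.8, 316.6, 357.2, 360.5] xy [0.432 0.006] [0.495 0.07 ] [0.464 0.038] [array([0.464, 0.038]), array([0.064, 0.063]), np.float64(1.042)]
seated_lens 0.74 [351.7, 261.9, 390.2, 300.7] xy [ 0.528 -0.047] [0.591 0.015] [ 0.56  -0.016] [array([ 0.56 , -0.016]), array([0.063, 0.063]), np.float64(0.599)]
station 0.87 [233.7, 256.2, 389.3, 383.1] xy [ 0.392 -0.043] [0.595 0.215] [0.494 0.086] [array([0.493, 0.086]), array([0.241, 0.112]), np.float64(62.756)]
cell_floor 0.74 [262.5, 207.1, 352.1, 285.6] xy [0.545 0.016] [0.685 0.164] [0.615 0.09 ] [array([0.615, 0.091]), array([0.121, 0.1  ]), np.float64(62.507)]
cell_floor 0.59 [318.4, 316.3, 356.9, 361.6] xy [0.428 0.006] [0.496 0.07 ] [0.462 0.037] [array([0.463, 0.038]), array([0.064, 0.066]), np.float64(45.653)]
spray 0.74 [204.1, 187.9, 245
[... 1111 characters left out ...]
495 0.085] [array([0.494, 0.086]), array([0.241, 0.111]), np.float64(61.449)]
spray 0.87 [392.1, 176.3, 414.8, 229.7] xy [0.668 0.144] [0.763 0.238] [0.715 0.193] [array([0.715, 0.193]), array([0.039, 0.123]), np.float64(44.991)]
case 0.85 [190.4, 185.7, 223.0, 254.9] xy [ 0.414 -0.194] [ 0.589 -0.082] [ 0.501 -0.138] [array([ 0.502, -0.139]), array([0.063, 0.174]), np.float64(66.421)]
stockbox 0.96 [310.7, 249.6, 359.8, 300.3] xy [ 0.687 -0.034] [0.81  0.085] [0.749 0.026] [array([0.749, 0.025]), array([0.083, 0.103]), np.float64(45.434)]
stockbox 0.27 [257.5, 162.2, 288.7, 188.9] xy [0.44  0.002] [0.51  0.066] [0.475 0.034] [array([0.475, 0.033]), array([0.063, 0.07 ]), np.float64(62.371)]
```

View pics/top0.png

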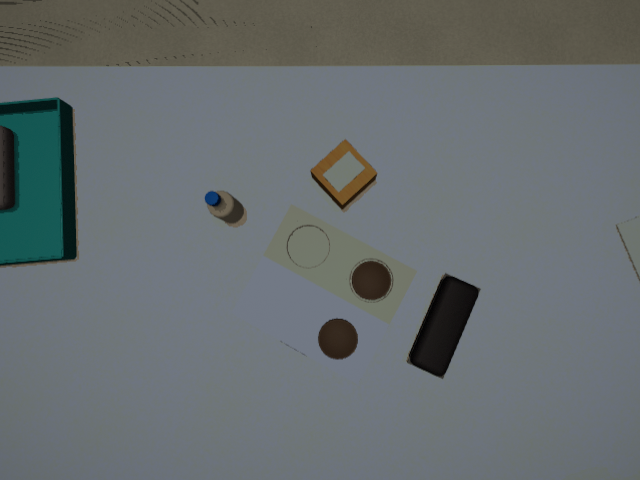

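The top view shows the empty cell circle at about (308,246), the seated lens at (371,280) and the loose lens at (338,338). The spray is at (220,205), the case at (443,325) and the box at (344,174). Next I'll measure the cell and the station yaw.

```bash
python3 - <<'E'
from h import *
c=capture('top'); im=c['img']
# cell block by saturation (yellowish) 
a=im.astype(int); d=(a[:,:,0]-a[:,:,2])
print(im[230,280],im[246,308],im[300,300],im[100,300])
m=np.zeros((480,640),np.uint8); m[200:326,258:420]=(d[200:326,258:420]>-5)
m[:212,300:]=m[:212,300:]*0
cs=max(cv2.findContours(m,0,1)[0],key=cv2.contourArea)[:,0]
w=ray(c,cs,.03)[:,:2].astype(np.float32); print('block',cv2.minAreaRect(w))
g=cv2.cvtColor(im,cv2.COLOR_RGB2GRAY)
e=cv2.Canny(g,20,60); ys,xs=np.nonzero(e); k=(np.hypot(xs-308,ys-246)<26); 
p=np.c_[xs,ys][k]; W=ray(c,p,.03)[:,:2]
from scipy.optimize import least_squares
f=least_squares(lambda q:np.hypot(*(W-q[:2]).T)-q[2],[*W.mean(0),.036],loss='soft_l1',f_scale=.001); print('cell',f.x,len(p))
cr=cv2.resize(im[190:380,230:430],(800,760),interpolation=2)[:600]
cv2.imwrite('pics/crop1.png',cr[:,:,::-1])
E
```

```text
[114 118 104] [114 119 106] [114 121 133] [113 119 124]
block ((0.5881659388542175, 0.03696683049201965), (0.24060535430908203, 0.10091427713632584), 62.52187728881836)
cell [0.61502028 0.08997438 0.03603241] 266
```

View pics/crop1.png

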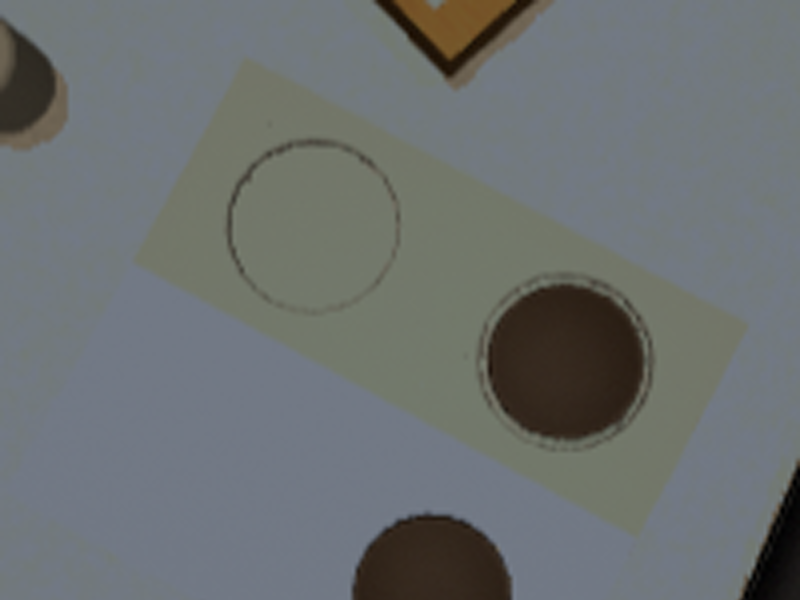

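Emit:
jog_arm(
  deltas=[
    [[1,-1,0],0,4],
    [[3,-3,0],0,4],
    [[5.5,-5.5,0],0,4],
    [[8,-8,0],0,4],
    [[10.5,-10.5,0],0,4],
    [[13,-13,0],0,4],
    [[15.5,-15.5,0],0,4],
    [[18,-18,0],0,4],
    [[20.5,-20.5,0],0,4],
    [[23,-23,0],0,4],
  ],
)

```text
clock: 1.68
tool_pos: [0.3474, -0.1832, 0.2136]
eef_rot: [0.0, 0.974, 0.226, 0.0]
ft_force: [0.8, -0.1, 0.4]
gripper_width: 0.04
finger_force: 0.0
```

Emit:
jog_arm(
  deltas=[
    [[2.5,-2.5,0],0,4],
    [[5,-5,0],0,4],
    [[7.5,-7.5,0],0,4],
    [[10,-10,0],0,4],
    [[12.5,-12.5,0],0.04,4],
    [[14,-14.5,0],0.08,4],
    [[15,-15.5,0],0.125,4],
    [[15,-15.5,0],0.125,4],
    [[15,-15.5,0],0.125,4],
    [[15,-15.5,0],0.125,4],
  ],
)

```text
clock: 2.52
tool_pos: [0.4133, 0.0192, 0.2135]
eef_rot: [0.0, 0.986, 0.166, -0.0]
ft_force: [-0.4, -0.0, 0.0]
gripper_width: 0.0398
finger_force: 0.0
```

```bash
python3 - <<'E'
from h import *
from scipy.spatial.transform import Rotation as R
s=robot.state(); q=s['eef_rot']; M=R.from_quat([q[1],q[2],q[3],q[0]]).as_matrix(); p=np.array(s['tool_pos'])
print(s['clock'],p,'x',M[:,0],'z',M[:,2],s['gripper_width'])
c=capture('wrist'); save(c,'w1'); T=np.eye(4); T[:3,:3]=M; T[:3,3]=p; T=T@np.array(c['tool_from_camera']); print(np.round(c['tool_from_camera'],3).tolist())
for r in spotter.trace('wrist','lens')[:3]:
    cs=max(cv2.findContours(r['mask'].astype(np.uint8),0,1)[0],key=cv2.contourArea)[:,0]
    for z in (.042,.036):
        w=ray(c,cs,z,T)[:,:2].astype(np.float32); print(r['conf'],r['box'],z,cv2.minEnclosingCircle(w))
E
```

```text
2.5167 [0.41333046 0.01921559 0.21347115] x [ 9.45212951e-01  3.26454309e-01 -2.48884098e-04] z [-6.77151363e-05 -5.66323766e-04 -9.99999837e-01] 0.03983153338100165
[[0.001, -0.974, -0.227, 0.066], [1.0, 0.001, 0.0, 0.0], [-0.0, -0.227, 0.974, -0.171], [0.0, 0.0, 0.0, 1.0]]
0.75 [283.3, 137.9, 350.6, 209.1] 0.042 ((0.4647752046585083, 0.036986902356147766), 0.03300550952553749)
0.75 [283.3, 137.9, 350.6, 209.1] 0.036 ((0.4645765423774719, 0.03692281246185303), 0.0335814394056797)
```

View pics/w1.png

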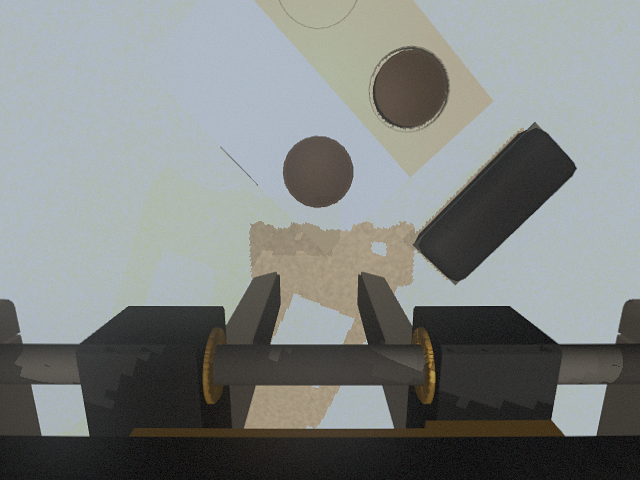

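The wrist view shows the loose lens centred ahead of the fingers at (318,172) and the cell straight ahead at the top, with the seated lens at (410,88) clear of the path. I'll descend now.

Emit:
jog_arm(
  deltas=[
    [[0,0,2],0,4],
    [[0,0,5],0,4],
    [[0,0,8],0,4],
    [[0,0,11],0,4],
    [[0,0,13.5],0,4],
    [[0,0,15.5],0,4],
    [[0,0,16.5],0,4],
    [[0,0,17],0,4],
    [[0,0,17.2],0,4],
    [[0,0,17.2],0,4],
  ],
)

```text
clock: 3.45
tool_pos: [0.4145, 0.0191, 0.0422]
eef_rot: [0.0, 0.986, 0.165, 0.001]
ft_force: [-0.1, 0.6, 0.3]
gripper_width: 0.0404
finger_force: 0.0
```

Emit:
jog_arm(
  deltas=[
    [[0.7,0,0],0,4],
    [[1.4,0,0],0,4],
    [[1.8,0,0],0,4],
    [[2.1,0,0],0,4],
    [[2.4,0,0],0,4],
    [[2.8,0,0],0,4],
    [[3.3,0,0],0,4],
    [[3.9,0,0],0,4],
    [[4.5,0,0],0,4],
    [[5,0,0],0,4],
  ],
)

```text
clock: 4.28
tool_pos: [0.4618, 0.036, 0.0415]
eef_rot: [0.0, 0.986, 0.165, 0.0]
ft_force: [-2.3, -0.3, 1.9]
gripper_width: 0.0403
finger_force: 1.2
```

```bash
cat >> h.py <<'E'
from scipy.spatial.transform import Rotation as R
E=np.array([.615,.090])
def look(name):
    s=robot.state(); q=s['eef_rot']; M=R.from_quat([q[1],q[2],q[3],q[0]]).as_matrix(); p=np.array(s['tool_pos'])
    print(s['clock'],p,np.round(s['ft_force'],1),'E in tool mm',np.round(1000*M.T@(np.r_[E,p[2]]-p),1))
    c=capture('wrist'); save(c,name); T=np.eye(4); T[:3,:3]=M; T[:3,3]=p; T=T@np.array(c['tool_from_camera'])
    for cam,cc,TT in (('wrist',c,T),('top',capture('top'),None)):
      for r in spotter.trace(cam,'lens')[:3]:
        cs=max(cv2.findContours(r['mask'].astype(np.uint8),0,1)[0],key=cv2.contourArea)[:,0]
        w=ray(cc,cs,.042,TT)[:,:2].astype(np.float32); o,rad=cv2.minEnclosingCircle(w)
        print(cam,round(r['conf'],2),r['box'],np.round(o,4),round(rad,4),'tool mm',np.round(1000*M.T@(np.r_[o,p[2]]-p),1))
E
python3 -c "
from h import *
look('w2')"
```

```text
4.2833 [0.46180176 0.03600091 0.04153397] [-2.3 -0.3  1.9] E in tool mm [162.4  -1.1   0. ]
wrist 0.96 [250.6, 161.0, 384.8, 295.2] [0.4946 0.0469] 0.0324 tool mm [34.6  0.3  0. ]
top 0.6 [312.4, 298.2, 353.5, 337.5] [0.496  0.0482] 0.0323 tool mm [36.3 -0.4  0. ]
```

View pics/w2.png

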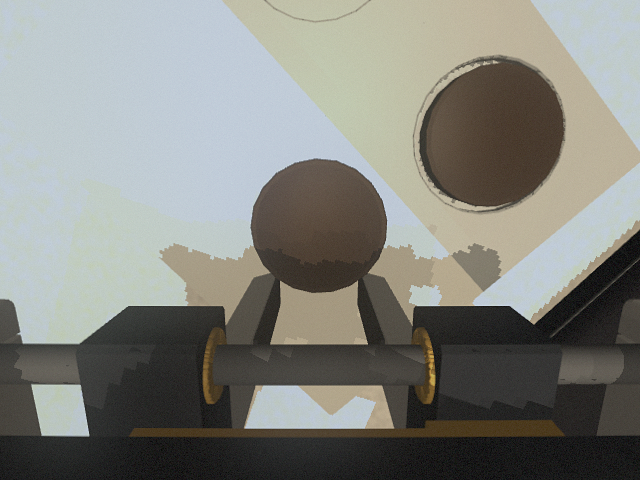

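The lens at (318,226) sits evenly between both fingertips, and the cell is ahead at (318,0). I'll keep pushing.

Emit:
jog_arm(
  deltas=[
    [[0.5,0,0],0,4],
    [[1.1,0,0],0,4],
    [[1.7,0,0],0,4],
    [[2.3,0,0],0,4],
    [[2.9,0,0],0,4],
    [[3.5,-0.05,0],0,4],
    [[4.1,-0.05,0],0,4],
    [[4.7,-0.05,0],0,4],
    [[5.2,-0.05,0],0,4],
    [[5.6,-0.05,0],0,4],
  ],
)

```text
clock: 5.32
tool_pos: [0.5145, 0.0547, 0.0414]
eef_rot: [0.0, 0.986, 0.165, 0.0]
ft_force: [-0.4, 0.0, -0.5]
gripper_width: 0.04
finger_force: 0.2
```

Emit:
jog_arm(
  deltas=[
    [[0.4,0,0],0,4],
    [[0.8,0,0],0,4],
    [[1.2,0,0],0,4],
    [[1.6,0,0],0,4],
    [[2,0,0],0,4],
    [[2.4,0,0],0,4],
    [[2.8,0,0],0,4],
    [[3.1,0,0],0,4],
    [[3.3,0,0],0,4],
    [[3.4,0,0],0,4],
  ],
)

```text
clock: 6.15
tool_pos: [0.5463, 0.0657, 0.0415]
eef_rot: [0.0, 0.986, 0.165, 0.0]
ft_force: [0.9, -0.6, 0.2]
gripper_width: 0.0397
finger_force: 0.2
```

```bash
python3 -c "
from h import *
look('w3')"
```

```text
6.15 [0.54630116 0.06565991 0.04146586] [ 0.9 -0.6  0.2] E in tool mm [72.9 -0.6 -0. ]
wrist 0.68 [251.9, 157.4, 386.6, 290.2] [0.5792 0.0767] 0.0326 tool mm [34.7  0.3 -0. ]
```

View pics/w3.png

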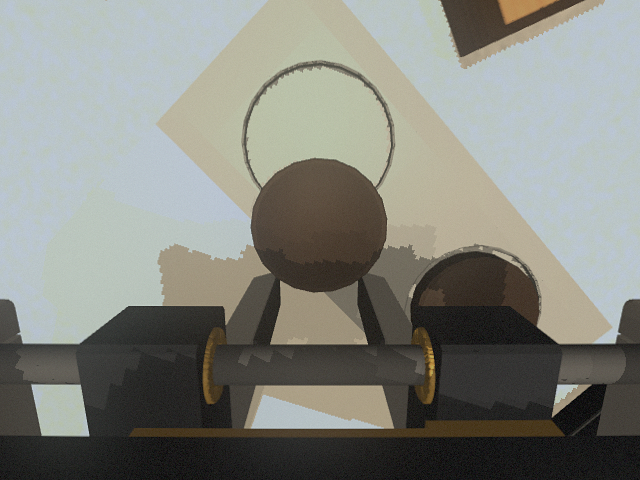

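The lens at (318,225) is half over the cell, and the cell is centred on the same column at (318,137). About 38 mm remains.

Emit:
jog_arm(
  deltas=[
    [[0.4,0,0],0,4],
    [[0.8,0,0],0,4],
    [[1.2,0,0],0,4],
    [[1.6,0,0],0,4],
    [[2,0,0],0,4],
    [[2.4,0,0],0,4],
    [[2.8,0,0],0,4],
    [[3.2,0,0],0,4],
    [[3.5,0,0],0,4],
    [[3.7,0,0],0,4],
  ],
)

```text
clock: 7.18
tool_pos: [0.5815, 0.0778, 0.0414]
eef_rot: [0.0, 0.986, 0.165, 0.0]
ft_force: [-1.2, -0.3, -0.1]
gripper_width: 0.04
finger_force: 0.3
```

Emit:
jog_arm(
  deltas=[
    [[0.1,0,0],0,4],
    [[0.2,0,0],0,4],
    [[0.2,0,0],0,4],
  ],
)

```text
clock: 7.43
tool_pos: [0.583, 0.0783, 0.0414]
eef_rot: [0.0, 0.986, 0.165, -0.0]
ft_force: [-1.3, 0.5, -0.3]
gripper_width: 0.0399
finger_force: 0.2
```

```bash
python3 -c "
from h import *
look('w4')"
```

```text
7.4333 [0.58297683 0.07831343 0.04139212] [-1.3  0.5 -0.3] E in tool mm [34.1 -0.6 -0. ]
wrist 0.74 [251.6, 161.6, 384.7, 287.9] [0.6168 0.0897] 0.0314 tool mm [35.7  0.3 -0. ]
```

View pics/w4.png

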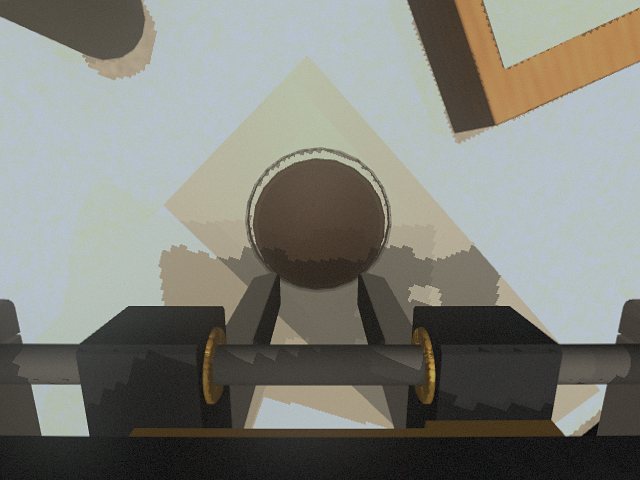

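The lens at (318,225) is inside the cell outline, but it looks foreshortened, so it may be tilted with its rear edge still on the rim. I'll nudge it another 2–3 mm.

Emit:
jog_arm(
  deltas=[
    [[0.1,0,0],0,4],
    [[0.2,0,0],0,4],
    [[0.25,0,0],0,4],
    [[0.25,0,0],0,4],
    [[0.25,0,0],0,4],
  ],
)

```text
clock: 8.05
tool_pos: [0.5853, 0.0791, 0.0415]
eef_rot: [0.0, 0.986, 0.165, 0.0]
ft_force: [-0.4, -0.5, -0.1]
gripper_width: 0.04
finger_force: 0.1
```

Emit:
jog_arm(
  deltas=[
    [[-0.5,0,0],0,4],
    [[-1.5,0,0],0,4],
    [[-2.5,0,0],0,4],
    [[-3,0,0],0,4],
    [[-3,0,0],0,4],
  ],
)

```text
clock: 8.47
tool_pos: [0.5557, 0.069, 0.0415]
eef_rot: [0.0, 0.986, 0.165, -0.0]
ft_force: [0.1, 0.3, 0.8]
gripper_width: 0.0397
finger_force: 0.0
```

```bash
python3 -c "
from h import *
look('w5')"
```

```text
8.4667 [0.5556835  0.06899466 0.04145735] [0.1 0.3 0.8] E in tool mm [62.9 -0.6 -0. ]
wrist 0.9 [248.3, 86.6, 385.3, 228.4] [0.6181 0.0902] 0.0314 tool mm [65.9  0.3 -0. ]
top 0.71 [292.0, 222.9, 325.0, 239.5] [0.6317 0.0913] 0.0268 tool mm [79.1  3.7 -0. ]
```

View pics/w5.png

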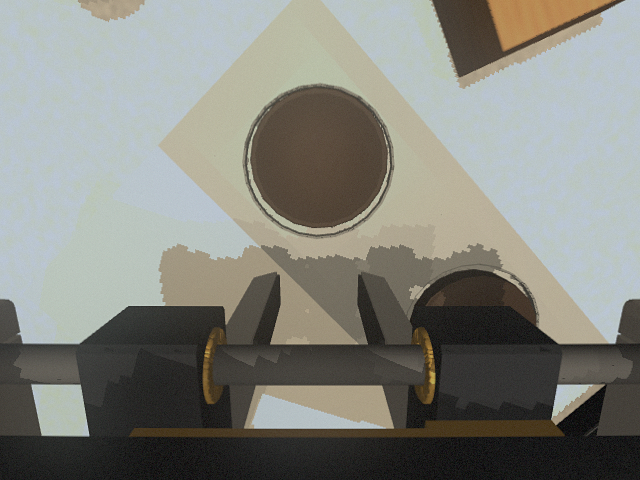

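The rim shows all round the lens at (320,156), and its apparent radius fits a top edge at z = 36 mm, so it is seated. I'll lift, retreat and verify.

Emit:
jog_arm(
  deltas=[
    [[0,0,-1],0,4],
    [[-1,0,-4],0,4],
    [[-3,0,-7],0,4],
    [[-6,0,-10],0,4],
    [[-9,0,-13],0,4],
    [[-12,0,-15],0,4],
    [[-14,0,-17],0,4],
    [[-15,0,-17],0,4],
    [[-15,0,-17],0,4],
    [[-15,0,-17],0,4],
  ],
)

```text
clock: 9.5
tool_pos: [0.4152, 0.0206, 0.2108]
eef_rot: [-0.0, 0.986, 0.165, 0.0]
ft_force: [0.1, -0.0, -0.2]
gripper_width: 0.0399
finger_force: 0.0
```

```bash
python3 - <<'E'
from h import *
s=robot.state(); print(s['clock'],s['tool_pos'],s['ft_force'])
c=capture('top')
for r in spotter.trace('top','lens')[:3]:
    cs=max(cv2.findContours(r['mask'].astype(np.uint8),0,1)[0],key=cv2.contourArea)[:,0]
    w=ray(c,cs,.036)[:,:2].astype(np.float32); print(r['conf'],r['box'],cv2.minEnclosingCircle(w),cv2.fitEllipse(w)[1])
cv2.imwrite('pics/crop6.png',cv2.resize(c['img'][130:380,180:500],(768,600),interpolation=2)[:,:,::-1])
E
```

```text
9.5 [0.41522514 0.02056691 0.210829  ] [ 0.10571692 -0.02837458 -0.15558158]
0.68 [292.4, 225.6, 328.7, 266.8] ((0.6162121891975403, 0.09059594571590424), 0.033598821610212326) (0.0632588192820549, 0.06534213572740555)
```

View pics/crop6.png

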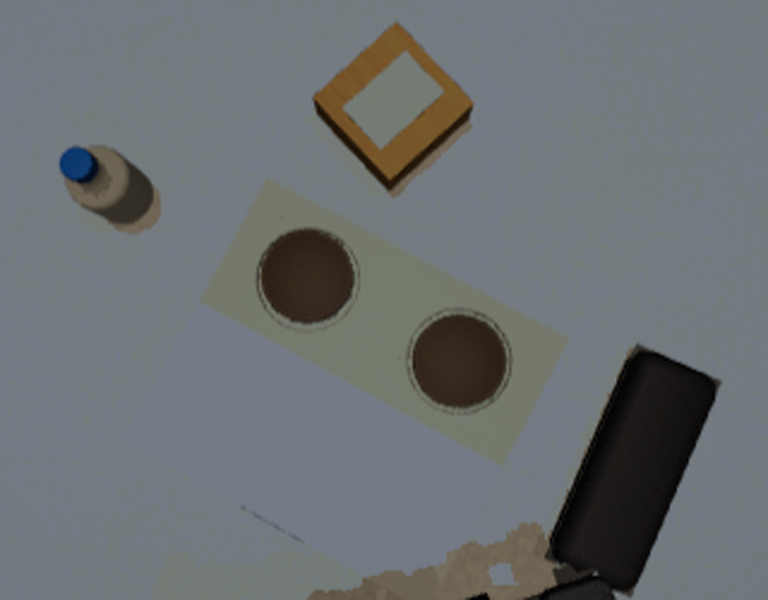

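Both lenses sit flat in their cells, at crop positions (307,276) and (459,360). The other items haven't moved and the hand is clear, so I'm handing the job in.

```bash
python3 -c "
from h import *
print(ticket.finish_job())"
```

```text
the job is handed in; nothing more can be done
None
```

The loose lens was slid into the empty cell and, by the final camera check, lies flat on its floor; the hand is clear, the seated lens and the things round the station show no visible change, and the job was handed in at about 9.5 s (the verdict was not shown).

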